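Release the spindle brake and press the lathe's start button

TASK

Start the lathe: first push the black-balled brake lever all the way over, away from the robot, to release the spindle, then gently press the green start button on the grey control desk until it is well in, let it spring back and withdraw. Do not press the other buttons, leave the lever released, and do not move the wooden cup, finial or chuck key.

Things in the scene. Friction and masses are not known exactly. Their poses are not given: they have to be found in the camera images.
- panel: grey control desk fixed on the bench, 110 (x) by 270 (y) by 45 mm high; origin under its centre on the bench, y along the row of four buttons. The buttons stand in one row, 62 mm apart, in an order that changes
- brake_base: red block of the spindle brake, 70 (x) by 50 (y) by 25 mm high, fixed on the bench; origin under its centre. The brake lever turns about a pivot 22 mm above this origin, swinging in the block's xz plane: x is the direction in which the lever is pushed to release the brake
- brake_tip (a point): centre of the black ball (26 mm diameter) at the end of the brake lever, 80 mm from the pivot (lever rod 10 mm thick). The ball is about 92 mm above the bench at both ends of the swing, 102 mm midway
- brake (a joint): brake lever angle in rad: 0 leaning fully towards the block's -x (brake on; ball 38 mm behind the pivot), 1.0 leaning fully towards +x against its stop (brake released; ball 38 mm ahead). It moves with under 1 N at the ball and stays where it is left
- start_top (a point): GREEN push button (start) of 30 mm diameter in a silver ring of 46 mm diameter on the grey control desk: centre of its top, 69 mm above the bench when out; z up, x and y as the desk's.
- start (a joint): how far the green push button is pressed, m: 0 out, 0.008 fully in; spring return, 1.5 N to start moving, 5 N fully in
- stop_top (a point): red push button (stop) of 30 mm diameter in a yellow ring of 46 mm diameter on the grey control desk: centre of its top, 69 mm above the bench when out; z up, x and y as the desk's.
- stop (a joint): how far the red push button is pressed, m: 0 out, 0.008 fully in; spring return, 1.5 N to start moving, 5 N fully in
- jog_top (a point): blue push button (jog) of 30 mm diameter in a silver ring of 46 mm diameter on the grey control desk: centre of its top, 69 mm above the bench when out; z up, x and y as the desk's.
- jog (a joint): how far the blue push button is pressed, m: 0 out, 0.008 fully in; spring return, 1.5 N to start moving, 5 N fully in
- lamp_top (a point): white push button (lamp) of 30 mm diameter in a silver ring of 46 mm diameter on the grey control desk: centre of its top, 69 mm above the bench when out; z up, x and y as the desk's.
- lamp (a joint): how far the white push button is pressed, m: 0 out, 0.008 fully in; spring return, 1.5 N to start moving, 5 N fully in
- cup: turned dark wooden cup standing open end up, 68 mm diameter, 65 mm high, beyond the brake lever; origin under its centre
- finial: small turned pale wooden finial standing on its foot, 34 mm diameter, 50 mm high, beyond the control desk; origin under its centre
- key: steel T-shaped chuck key lying on the bench, 81 mm long, crossbar 92 mm, 16 mm high, on the robot's side of the control desk; origin under the middle of its crossbar, stem along +x
Not all that is in view belongs to the job. Of the things that look like the cup, the smallest one is meant. There is more than one size of the brake_base; the job needs the larger.

How it is judged:
On the way, in this order (a step that is already met when the one before it is completed fails the run):
1. the brake lever is pushed fully over to its released side (value of joint brake above 0.85 rad), for 0.1 s.
2. the green button is pressed well in (value of joint start above 0.004 m and value of joint brake above 0.85 rad), for 0.05 s.
At the end, for the whole second after the job is handed in: the brake lever stands at 0.85 rad or more, all four buttons are out (under 1.5 mm in), and cup, finial and chuck key lie at rest within 15 mm of where they began (value of joint brake above 0.85 rad and value of joint each of start, stop, jog, lamp below 0.0015 m and distance of each of cup, finial, key from where it was at the start of the episode below 0.015 m and linear speed of each of cup, finial, key below 0.02 m/s); the robot touches nothing.
It fails at once if the green button is pressed (over 3 mm) while the brake is still on (lever below 0.8 rad) (value of joint start above 0.003 m and value of joint brake below 0.8 rad).
It fails at once if the green button is pressed roughly (over 25 N) (contact force between anything else and start above 25 N).
It fails at once if the red, blue or white button is pressed (over 2.5 mm) (value of joint any of stop, jog, lamp above 0.0025 m).
It fails at once if the cup, finial or chuck key is moved by more than 15 mm, tipped or lifted (distance of any of cup, finial, key from where it was at the start of the episode above 0.015 m or angle between any of cup, finial, key's own z axis and vertical above 0.4 rad).
It also fails if it takes over 38 s, if anything falls off the work surface, if the arm or the gripper's body presses on something with over 40 N, if the wrist force passes 120 N, or if a joint passes its speed limit or range.

ROBOT

A 6-joint arm with a two-finger parallel gripper is mounted at the origin on the work surface. World frame = base frame: x ahead of the robot, y to its left, z up, the work surface at z = 0. Lengths are in m, angles in rad, forces in N, time in s.
With the tool pointing down it reaches from about 0.35 to 0.85 m from the base axis. Payload 8.1 kg.
Tool frame: the origin (TCP) lies on the mounting face of the last link; the fingertips stand 173 mm ahead of it and the grasp point (between the pads) lies 155 mm ahead of it; z points along the fingers, y is the line along which they close (so a half turn about z gives the same grasp; the last joint's range is limited). The gripper opens to 85 mm and grips with 20 to 120 N. Pads are 22 mm wide; open, the fingers measure 114 mm over their backs; the gripper's body (76 mm by 85 mm) begins 54 mm behind the grasp point. The pads swing forward as they close: fully open they stand 13 mm farther back than shut.
Start: joints at [-1.388, 0.13, 1.488, -0, 1.523, -0.085], TCP at [0.159, -0.579, 0.405] pointing down, gripper open.
Joint ranges: [-2.96, 2.96], [-0.89, 2.26], [0.02, 2.5], [-1.34, 4.48], [0, 2.73], [-2.66, 2.66]. Speed limits (rad/s): [2.39, 2.39, 2.79, 3.14, 3.14, 3.14].

INTERFACE

Orientations are given as [roll, pitch, yaw] about the fixed x, y, z axes, in that order (R = Rz(yaw) Ry(pitch) Rx(roll)).
In Python, from bench import get_state, capture, finish_job, search_frame, outline_of, spot_point gives the robot as it stands. The module is installed in compiled form; this text tells all that it offers.
- The arm moves only by the tool drive_tool, never from a script. Its arguments are lists of equal length, an entry for each row: "dp": the shift along the tool's x, y, z in mm, a list of three; "spin": the turn about the tool's z in rad; "gripper": the finger opening in mm, from 0 to 85.4. In form: {"dp": [[dx, dy, dz], ...], "spin": [spin, ...], "gripper": [gripper, ...]}. A call has 1 to 20 rows; each row shifts and turns the commanded pose from where the row before left it, along the tool's axes as they then stand; what a row does not reach is not made up. A row lasts 1/12 s, in which the tool goes at most 41.7 mm and 7.16 degrees, less where a joint would pass 70% of its speed; a pose out of reach is approached as far as the arm can. A call is refused whole if a number of a shift passes 41.7 or a number of a turn 0.125, either way. A call with a gripper value outside its range is refused whole. The fingers move at their own pace and stop on an object; the grip force is fixed at half the most. Time passes only in rows, so rows that do not move let the fingers close. It gives the time, the measured TCP pose, the force, the opening and the grip force at its end, in the units of the state.
- get_state(): the state, without advancing time (a new reading comes with each control period).
- capture(name): name is "scene" or "side" or "wrist"; returns a dict with "frame" (480x640x3 uint8, red, green, blue), "camera_matrix" (3x3 intrinsics, pixels), "world_from_camera" (4x4, takes a point from camera to world coordinates). Camera axes: x right, y up, looking along -z (the intrinsics and any distortion apply to the point x, -y, -z); pixel columns grow to the right and rows downward; lengths in m; the calibration is good to about 2 mm. A picture is of the moment at which its call begins. There is no depth.
- finish_job(): hands the job in; it is judged then, once.
Trained networks look in the newest picture that a camera, given by its name, has taken for a name from the list of things; names that differ only in an ending like _2 or _b are one class to them, and where a whole thing is asked for, a point or a joint stands for the part that bears it (a point fixed in the world has none). Each returns a list of dicts, best first, with "p" (0 to 1); they miss things now and then, are a little off and sometimes report something else, mostly with a low value. They report only what shows in the picture. A call takes as long as a camera call. They do not tell look-alikes from the thing itself.
- search_frame(camera, name): "location" ([column, row] in pixels, amid what is visible of it).
- outline_of(camera, name): "mask" (480x640 bool, what is visible of it) and "location" ([column, row] in pixels, amid what is visible of it).
- spot_point(camera, name): "location" ([column, row] in pixels: a listed point, or the origin of a listed thing).
The state is a dict: "t": time; "joint_pos": joint angles; "dq": joint speeds; "tau": joint torques, N m; "tcp_pos": TCP position; "ee_rot": TCP orientation; "force": force on the tool from outside, world axes, zero at the start; "torque": the same for the moment, N m; "finger_gap": finger opening in m; "finger_force": force on a finger pad.
Only numpy, scipy, OpenCV 4.12 (cv2) and the standard library are available. Lean on these libraries where they do the work, as an engineer would, in place of code of your own. Each camera call takes 0.05 s, during which the arm holds its last target. There are 200 camera calls.

## Working session

There is one attempt and no reset: what is moved stays moved. The work goes in short steps, Python scripts to look and compute and a tool call to move; the robot and the scene stay as the last step left them, time stands still between calls to the robot, and variables do not carry over. Pictures are saved under pics/ and viewed, at most 10 in all, crops included, and the job is handed in when it is done.

Besides the shell and the picture viewer there is one more tool, called after ">>>" as name(argument=value, ...) on one line, values as JSON. drive_tool: Moves the arm, as the interface text tells. Its arguments: {"type":"object","properties":{"dp":{"type":"array"},"spin":{"type":"array"},"gripper":{"type":"array"}},"required":["dp","spin","gripper"]}

```bash
mkdir -p pics; cat > h.py <<'E'
import numpy as np, cv2, json
from bench import *
def ray(c,px):
    K=np.array(c["camera_matrix"]);T=np.array(c["world_from_camera"])
    d=np.linalg.inv(K)@[px[0],px[1],1.]; d=d*[1,-1,-1]
    return T[:3,3],T[:3,:3]@d
def at(c,px,z):
    o,d=ray(c,px); return o+d*(z-o[2])/d[2]
E
cat > a.py <<'E'
from h import *
s=get_state();print(s["tcp_pos"],s["ee_rot"],s["t"])
Z=dict(panel=0,brake_base=0,brake_tip=.092,start_top=.069,stop_top=.069,jog_top=.069,lamp_top=.069,cup=0,finial=0,key=0)
ims=[]
for n in("scene","side"):
    c=capture(n);ims.append(c["frame"]);cv2.imwrite(f"pics/{n}0.png",c["frame"][:,:,::-1])
    for k,z in Z.items():
        for r in spot_point(n,k)[:4]:
            print(n,k,round(r["p"],2),np.round(r["location"]),at(c,r["location"],z).round(3))
E
python3 a.py
```

```text
[ 0.15872891 -0.57837379  0.40361831] [-3.13972897e+00 -1.48987934e-04  2.67798129e-01] 0.0
scene panel 0.59 [226. 263.] [ 0.491 -0.175  0.   ]
scene panel 0.48 [237. 237.] [ 0.43  -0.126  0.   ]
scene brake_base 0.57 [366. 233.] [0.548 0.137 0.   ]
scene brake_base 0.55 [327. 254.] [ 0.563  0.032 -0.   ]
scene brake_tip 0.7 [357. 198.] [0.522 0.124 0.092]
scene brake_tip 0.5 [319. 221.] [0.548 0.02  0.092]
scene brake_tip 0.18 [231. 263.] [ 0.573 -0.184  0.092]
scene start_top 0.55 [181. 248.] [ 0.47  -0.255  0.069]
scene stop_top 0.75 [212. 243.] [ 0.485 -0.194  0.069]
scene jog_top 0.37 [219. 209.] [ 0.397 -0.148  0.069]
scene lamp_top 0.61 [237. 238.] [ 0.495 -0.143  0.069]
scene cup 0.89 [414. 264.] [0.671 0.186 0.   ]
scene cup 0.88 [483. 303.] [0.822 0.254 0.   ]
scene cup 0.59 [367. 293.] [0.695 0.055 0.   ]
scene finial 0.88 [196. 318.] [ 0.597 -0.278  0.   ]
scene key 0.66 [219. 211.] [ 0.332 -0.135  0.   ]
side panel 0.72 [373. 231.] [ 0.498 -0.174  0.   ]
side brake_base 0.85 [334. 294.] [0.55  0.043 0.   ]
side brake_base 0.83 [321. 327.] [0.56 0.13 0.  ]
side brake_base 0.65 [371. 230.] [ 0.504 -0.181  0.   ]
side brake_tip 0.65 [341. 281.] [0.528 0.117 0.092]
side brake_tip 0.62 [374. 230.] [ 0.489 -0.04   0.092]
side brake_tip 0.48 [349. 261.] [0.521 0.063 0.092]
side brake_tip 0.37 [364. 226.] [ 0.507 -0.049  0.092]
side start_top 0.63 [378. 183.] [ 0.499 -0.263  0.069]
side stop_top 0.51 [376. 197.] [ 0.498 -0.199  0.069]
side jog_top 0.62 [366. 225.] [ 0.508 -0.088  0.069]
side lamp_top 0.52 [371. 209.] [ 0.504 -0.149  0.069]
side cup 0.96 [145. 362.] [0.82  0.249 0.   ]
side cup 0.72 [249. 287.] [0.71  0.043 0.   ]
side cup 0.68 [240. 341.] [0.686 0.182 0.   ]
side finial 0.74 [331. 203.] [ 0.606 -0.279  0.   ]
side key 0.83 [449. 252.] [ 0.343 -0.119  0.   ]
side key 0.23 [374. 232.] [ 0.497 -0.171  0.   ]
```

View pics/scene0.png

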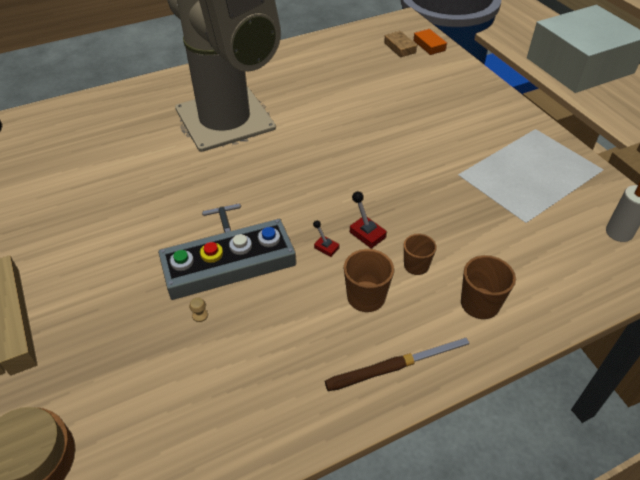

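View pics/side0.png

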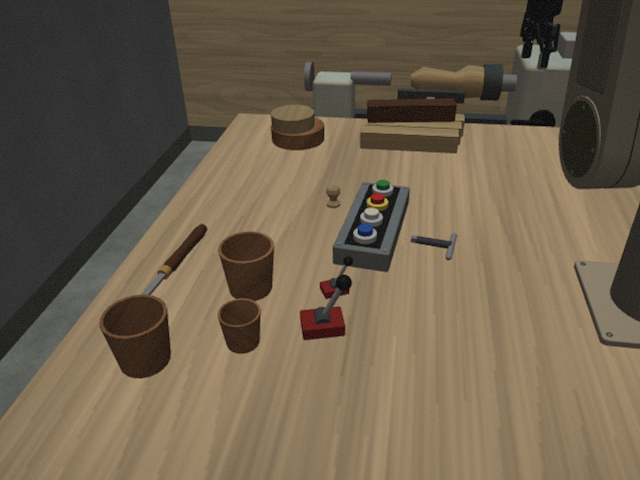

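The scene shows two levers: the large one has its ball at (358,197) and base at (368,233), the small one its ball at (318,224) and base at (327,246). The small cup is at (418,254), with big ones at (368,280) and (487,286). Button order by pixel is green (181,258), red (211,249), white (240,241), blue (269,235). My choice is the large lever with ball (358,197) and the green button (181,258). I'll refine these by colour and check them in a close crop.

```bash
cat > b.py <<'E'
from h import *
C={n:capture(n) for n in("scene","side")}
def tri(pa,pb):
    (o1,d1),(o2,d2)=ray(C["scene"],pa),ray(C["side"],pb)
    t=np.linalg.lstsq(np.c_[d1,-d2],o2-o1,rcond=None)[0]
    a,b=o1+t[0]*d1,o2+t[1]*d2
    return ((a+b)/2).round(4),round(np.linalg.norm(a-b),4)
def cen(n,box,f):
    x0,y0,x1,y1=box;im=C[n]["frame"][y0:y1,x0:x1].astype(int)
    m=f(im[...,0],im[...,1],im[...,2]).astype(np.uint8)
    k,l,st,ce=cv2.connectedComponentsWithStats(m);i=1+np.argmax(st[1:,4])
    return ce[i]+[x0,y0],(l==i),st[i,4]
col=dict(green=(lambda r,g,b:(g>1.5*r)&(g>1.3*b),(160,235,200,275),(362,175,402,200)),
 blue=(lambda r,g,b:(b>1.5*r)&(b>1.2*g),(250,220,290,250),(345,218,385,245)),
 red=(lambda r,g,b:(r>2*g)&(r>2*b),(195,235,228,265),(360,190,395,210)),
 ball=(lambda r,g,b:(r+g+b<110),(345,185,372,208),(330,270,358,294)))
for k,(f,a,b) in col.items():
    p,_,n1=cen("scene",a,f);q,_,n2=cen("side",b,f);print(k,p.round(1),n1,q.round(1),n2,tri(p,q))
for n,box in(("scene",(340,205,395,250)),("side",(290,300,350,345))):
    c,m,a=cen(n,box,lambda r,g,b:(r>2*g)&(r>2*b)&(r>50))
    h=cv2.convexHull(np.argwhere(m)[:,::-1].astype(np.int32)+np.array(box[:2],np.int32))
    ap=cv2.approxPolyDP(h,2.5,True)[:,0]
    print(n,"base",a);[print(p,at(C[n],p,.025).round(3),at(C[n],p,0).round(3)) for p in ap]
a=C["scene"]["frame"][185:275,155:275];b=C["scene"]["frame"][180:270,300:420]
cv2.imwrite("pics/crop.png",cv2.resize(np.hstack([a,b]),None,fx=3.3,fy=3.3,interpolation=2)[:,:,::-1])
E
python3 b.py
```

```text
green [180.1 255.8] 156 [382.5 184.5] 102 (array([ 0.4878, -0.2638,  0.0658]), np.float64(0.0022))
blue [268.2 232.6] 152 [364.6 229.3] 162 (array([ 0.5081, -0.0791,  0.0661]), np.float64(0.0018))
red [210.2 247.9] 146 [376.9 197.9] 131 (array([ 0.4949, -0.2021,  0.0664]), np.float64(0.0019))
ball [357.4 196.9] 80 [343.2 283.5] 211 (array([0.5218, 0.1252, 0.0939]), np.float64(0.0022))
scene base 513
[385 235] [0.591 0.158 0.025] [0.571 0.172 0.   ]
[370 247] [0.607 0.112 0.025] [0.588 0.124 0.   ]
[350 231] [0.546 0.096 0.025] [0.526 0.108 0.   ]
[350 226] [0.533 0.103 0.025] [ 0.512  0.115 -0.   ]
[361 218] [0.522 0.137 0.025] [0.501 0.15  0.   ]
[382 228] [0.569 0.163 0.025] [0.55  0.177 0.   ]
side base 918
[343 333] [0.518 0.166 0.025] [0.521 0.14  0.   ]
[305 338] [0.575 0.185 0.025] [0.581 0.16  0.   ]
[301 310] [0.595 0.121 0.025] [0.601 0.093 0.   ]
[339 307] [0.533 0.104 0.025] [0.537 0.076 0.   ]
```

View pics/crop.png

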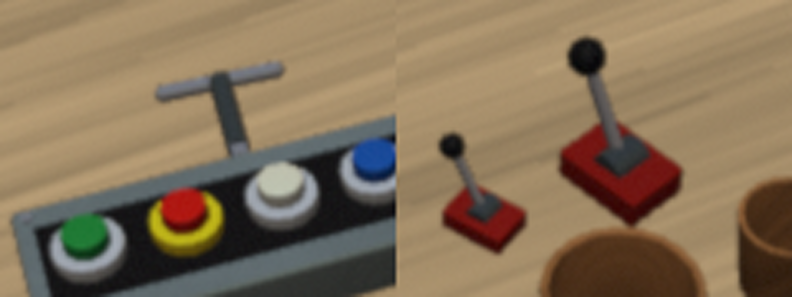

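The crop confirms both: the large brake leans towards the robot, and green sits at the far-left (−y) end of the row. Block yaw is about 0.3, close to the tool's 0.268. I'm moving to behind the ball.

>>> drive_tool(dp=[[24,-29,0],[24,-29,0],[24,-29,0],[24,-29,0],[24,-29,0],[24,-29,0],[24,-29,0],[24,-29,0],[24,-29,0],[24,-29,0],[24,-29,0],[24,-29,0],[24,-29,0],[24,-29,0],[24,-29,0],[24,-29,0],[24,-29,0],[24,-29,0],[24,-29,0],[24,-29,0]], spin=[0,0,0,0,0,0,0,0,0,0,0,0,0,0,0,0,0,0,0,0], gripper=[0,0,0,0,0,0,0,0,0,0,0,0,0,0,0,0,0,0,0,0])

```text
t: 2.87
tcp_pos: [0.4685, 0.1098, 0.4049]
ee_rot: [3.141, -0.001, 0.268]
force: [0.1, -1.2, -0.3]
finger_gap: -0.0
finger_force: 0.0
```

>>> drive_tool(dp=[[0,0,25],[0,0,25],[0,0,25],[0,0,25],[0,0,25],[0,0,26],[0,0,0]], spin=[0,0,0,0,0,0,0], gripper=[0,0,0,0,0,0,0])

```text
t: 3.45
tcp_pos: [0.4657, 0.1075, 0.2484]
ee_rot: [-3.14, 0.008, 0.268]
force: [-0.9, -0.5, -0.7]
finger_gap: -0.0002
finger_force: 0.0
```

```bash
python3 - <<'E'
from h import *
a=capture("side")["frame"][180:380,220:440];b=capture("scene")["frame"][100:300,260:480]
cv2.imwrite("pics/c2.png",cv2.resize(np.hstack([a,b]),None,fx=1.8,fy=1.8,interpolation=2)[:,:,::-1])
E
```

```text
(no output)
```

View pics/c2.png

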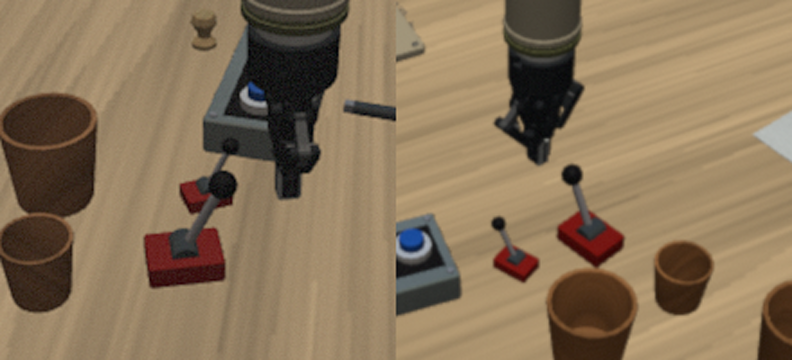

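The fingertips stand behind the ball, in line with the swing. Pushing now.

>>> drive_tool(dp=[[15,0,0],[15,0,0],[12,0,0],[12,0,0],[12,0,0],[12,-1,0],[12,-1,0],[6,-1,0],[4,0,0],[4,0,0],[0,0,0]], spin=[0,0,0,0,0,0,0,0,0,0,0], gripper=[0,0,0,0,0,0,0,0,0,0,0])

```text
t: 4.47
tcp_pos: [0.5683, 0.1383, 0.2546]
ee_rot: [3.141, -0.001, 0.268]
force: [-0.4, -0.1, 0.1]
finger_gap: -0.0001
finger_force: 0.0
```

```bash
python3 - <<'E'
from h import *
s=get_state();print(s["tcp_pos"],s["force"])
a=capture("side")["frame"][180:380,220:440];b=capture("scene")["frame"][100:300,260:480]
cv2.imwrite("pics/c3.png",cv2.resize(np.hstack([a,b]),None,fx=1.8,fy=1.8,interpolation=2)[:,:,::-1])
E
```

```text
[0.5682732  0.13826062 0.25458559] [-0.38444904 -0.13434576  0.0887564 ]
```

View pics/c3.png

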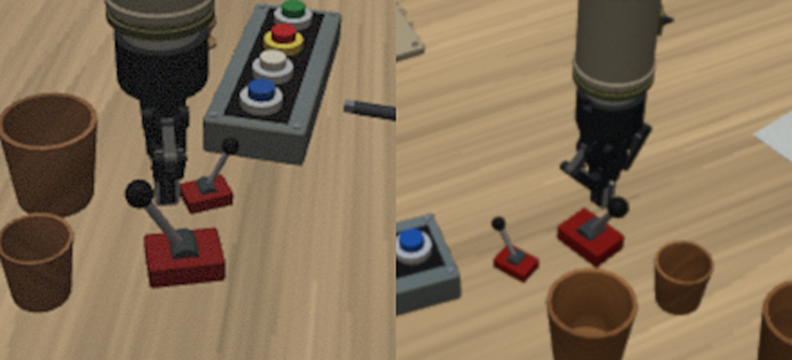

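The lever has swung over, with the ball at left crop (138,193) ahead of the pivot. I'll push gently up to the stop until force shows.

>>> drive_tool(dp=[[3,0,0],[3,0,0],[0,0,0]], spin=[0,0,0], gripper=[0,0,0])

```text
t: 4.82
tcp_pos: [0.5713, 0.1392, 0.253]
ee_rot: [-3.141, 0.009, 0.268]
force: [-18.1, -4.7, 11.6]
finger_gap: 0.0
finger_force: 9.2
```

```bash
cat > d.py <<'E'
from h import *
exec(open("b.py").read().split("col=")[0].split("import *")[1])
f=lambda r,g,b:(r+g+b<110)
cv2.imwrite("pics/x.png",C["side"]["frame"][:,:,::-1])
p=[spot_point(n,"brake_tip")[:3] for n in C]
for u in p[0]:
  for v in p[1]: print(u["location"],v["location"],round(u["p"],2),round(v["p"],2),tri(u["location"],v["location"]))
E
python3 d.py
```

```text
[384.4, 216.3] [296.9, 286.7] 0.66 0.75 (array([0.5951, 0.1463, 0.094 ]), np.float64(0.0039))
[384.4, 216.3] [349.9, 260.2] 0.66 0.46 (array([0.5531, 0.1305, 0.1085]), np.float64(0.097))
[316.9, 224.3] [296.9, 286.7] 0.58 0.75 (array([0.5752, 0.0451, 0.0542]), np.float64(0.0989))
[316.9, 224.3] [349.9, 260.2] 0.58 0.46 (array([0.5261, 0.0234, 0.0633]), np.float64(0.0041))
```

The ball moved 76 mm to (0.595,0.146) and now sits at the stop, so the brake is released. Backing off, rising and going above the green button.

>>> drive_tool(dp=[[-20,0,0],[-22,0,0],[0,0,-30],[0,0,-35],[-12.3,30.6,0],[-12.3,30.6,0],[-12.3,30.6,0],[-12.3,30.6,0],[-12.3,30.6,0],[-12.3,30.6,0],[-12.3,30.6,0],[-12.3,30.6,0],[-12.3,30.6,0],[-12.3,30.6,0],[-12.3,30.6,0],[-12.3,30.6,0],[0,0,0],[0,0,0]], spin=[0,0,0,0,0,0,0,0,0,0,0,0,0,0,0,0,0,0], gripper=[0,0,0,0,0,0,0,0,0,0,0,0,0,0,0,0,0,0])

```text
t: 6.52
tcp_pos: [0.4873, -0.2661, 0.3187]
ee_rot: [-3.142, -0.0, 0.265]
force: [0.4, 0.8, -0.4]
finger_gap: 0.0
finger_force: 0.0
```

```bash
python3 d.py; python3 - <<'E'
from h import *
s=get_state();print(s["tcp_pos"],s["force"])
w=capture("wrist");cv2.imwrite("pics/w.png",w["frame"][:,:,::-1])
for k in("start_top","stop_top","jog_top","lamp_top"):
  for r in spot_point("wrist",k)[:2]: print(k,round(r["p"],2),r["location"],at(w,r["location"],.069).round(4))
E
```

```text
[381.8, 215.6] [298.7, 285.7] 0.64 0.93 (array([0.5921, 0.1427, 0.0941]), np.float64(0.002))
[316.4, 224.9] [298.7, 285.7] 0.39 0.93 (array([0.5739, 0.0429, 0.0535]), np.float64(0.0954))
[ 0.48802202 -0.26342922  0.31861175] [ 0.31452677 -0.08113259 -0.23019635]
start_top 0.55 [326.1, 253.2] [ 0.4841 -0.2664  0.069 ]
stop_top 0.76 [227.9, 216.1] [ 0.4911 -0.2025  0.069 ]
jog_top 0.91 [21.4, 137.7] [ 0.5049 -0.0792  0.069 ]
lamp_top 0.6 [132.0, 174.3] [ 0.5009 -0.1431  0.069 ]
```

View pics/w.png

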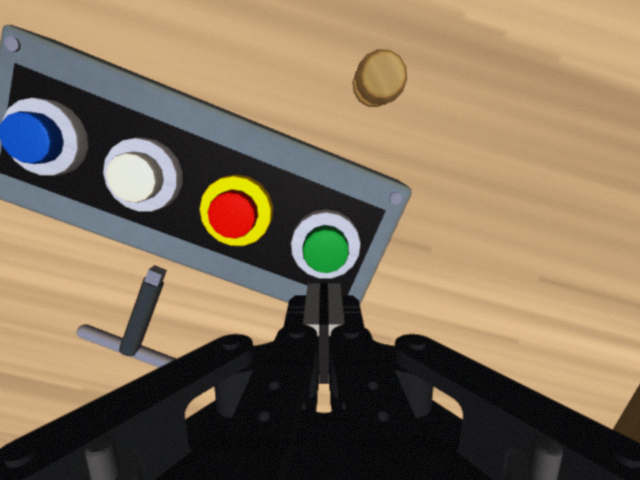

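The wrist view shows green at (326,250), straight ahead of the closed fingertips, and it projects to (0.484,−0.266), within 4 mm of the TCP. Descending to just above the button.

>>> drive_tool(dp=[[-1,0,20],[-1,0,20],[0,0,15],[0,0,10],[0,0,5],[0,0,0],[0,0,0]], spin=[0,0,0,0,0,0,0], gripper=[0,0,0,0,0,0,0])

```text
t: 7.55
tcp_pos: [0.4861, -0.2651, 0.2492]
ee_rot: [3.141, -0.0, 0.268]
force: [-0.1, -0.4, 1.0]
finger_gap: -0.0001
finger_force: 0.0
```

>>> drive_tool(dp=[[0,0,2],[0,0,2],[0,0,2],[0,0,2],[0,0,1],[0,0,1],[0,0,0]], spin=[0,0,0,0,0,0,0], gripper=[0,0,0,0,0,0,0])

```text
t: 8.13
tcp_pos: [0.4861, -0.2653, 0.239]
ee_rot: [3.141, -0.001, 0.268]
force: [0.6, -1.2, 3.1]
finger_gap: -0.0004
finger_force: 1.4
```

>>> drive_tool(dp=[[0,0,1],[0,0,1],[0,0,1],[0,0,1],[0,0,0],[0,0,0]], spin=[0,0,0,0,0,0], gripper=[0,0,0,0,0,0])

```text
t: 8.63
tcp_pos: [0.4861, -0.2652, 0.235]
ee_rot: [3.141, -0.001, 0.268]
force: [1.2, -1.3, 4.8]
finger_gap: 0.0005
finger_force: 2.3
```

The button is about 7 mm in at 4.8 N, and position and force agree. Withdrawing.

>>> drive_tool(dp=[[0,0,-4],[0,0,-10],[0,0,-20],[0,0,-30],[0,0,-30],[0,0,-20],[0,0,0],[0,0,0]], spin=[0,0,0,0,0,0,0,0], gripper=[0,0,0,0,0,0,0,0])

```text
t: 9.3
tcp_pos: [0.486, -0.2651, 0.3504]
ee_rot: [3.14, -0.001, 0.268]
force: [-0.2, 0.0, -0.5]
finger_gap: 0.0001
finger_force: 0.0
```

```bash
python3 d.py; python3 -c "
from h import *
cv2.imwrite('pics/e.png',capture('scene')['frame'][:,:,::-1])"
```

```text
[384.0, 216.6] [299.7, 285.7] 0.54 0.61 (array([0.5928, 0.1448, 0.0936]), np.float64(0.0082))
[384.0, 216.6] [345.8, 261.7] 0.54 0.46 (array([0.5567, 0.1302, 0.1072]), np.float64(0.09))
[316.7, 223.3] [299.7, 285.7] 0.4 0.61 (array([0.5716, 0.0447, 0.0553]), np.float64(0.0955))
[316.7, 223.3] [345.8, 261.7] 0.4 0.46 (array([0.5294, 0.0251, 0.0642]), np.float64(0.0051))
```

View pics/e.png

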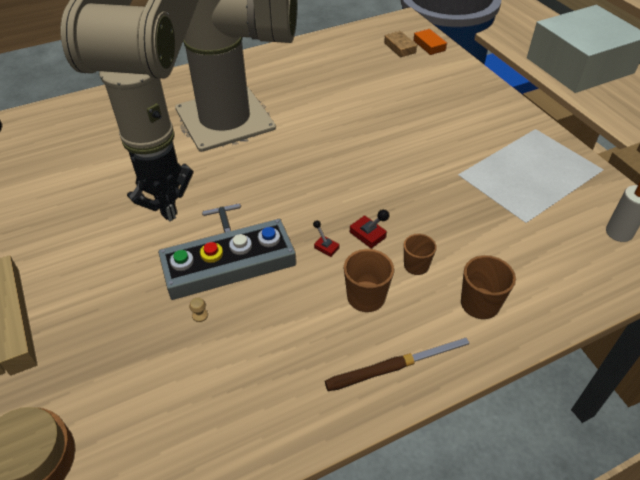

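The lever is released with its ball at (383,215), the green button is out again at (181,258), and the cup, finial and key haven't moved. Handing in.

```bash
python3 -c "
from bench import finish_job
print(finish_job())"
```

```text
the job is handed in; nothing more can be done
None
```

I pushed the large brake lever fully over to its stop, pressed the green start button about 7 mm in at 4.8 N, let it spring back, withdrew the arm and handed the job in; no verdict was returned.

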